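# Let the parcel stop out by one hole, thread direction unknown

## Task

The next parcels are longer: let the white fence of the parcel stop out by exactly one hole. Unscrew the black T-knob until its pin is out of the tube (nobody knows whether its thread is right- or left-handed, so feel which way it gives and do not count on either), pull the tube with the fence out to the next hole, and screw the knob fully down again so that the pin locks the tube there. Leave everything else on the bench where it is.

Things in the scene. Friction and masses are not known exactly. Their poses are not given: they have to be found in the camera images.
- parcel_stop: fixed base of the parcel stop: grey plate 90 x 170 x 8 mm, screwed to the bench, with a dark square sleeve on it (40 mm wide, 150 mm long, top 48 mm above the bench; end collars 3 mm more). Origin on the bench under the knob's axis; x across the sleeve, y along it towards the fence (outwards), z up.
- sleeve_mouth (a point): middle of the sleeve's open end, 75 mm from the knob's axis. A 30 mm square aluminium tube slides here along the base's y, with about 2 N of friction, and stays where it is left. Its top has 15 mm holes every 35 mm, one now under the knob's pin. With the pin out it can go in by one hole or out by two before its end stops.
- knob_grip (a point): grip point of the black T-knob, on its vertical axis, 92 mm above the bench. Bar 76 mm long (this point's x), 16 mm thick (its y; grip across it), 30 mm high (74 to 104 mm above the bench); a 26 mm round neck below it reaches down to 67 mm. Screwed down, as at the start, the bar lies square across the sleeve (along the base's x).
- boss_top (a point): top centre of the metal boss under the knob, 52 mm wide, 62 mm high. One way the knob stops hard within 0.1 rad; the other (left or right differs, unseen) it turns with 0.15 N m drag to 1.45 rad and stays where left. The knob is captive: it does not rise, its thread draws the pin inside. Screw down by turning back to square.
- pin_hole (a point): where the knob's pin (10 mm thick, round tip) enters the tube, on the knob's axis. Screwed down it sits in a hole and locks the tube (2.5 mm of play each way); it is out once the knob is undone by more than 1.0 rad. It cannot go down on solid tube, but finds the hole by itself if the tube is within 4 mm of it.
- fence_grip (a point): grip point in the white upright fence plate at the tube's end: 84 mm wide (this point's x), 14 mm thick along the sleeve (its y; grip across it), from 12 to 100 mm above the bench; this point is in its middle, 85 mm above the bench. It stands about 120 mm from the knob's axis along the base's y at the start, and 155 mm with the next hole under the pin.
- stapler: red stapler, 32 x 136 x 43 mm, lying beside the parcel stop on the robot's side, long side along its y axis; origin at the centre of its underside; a bystander to leave alone
- padlock: brass padlock lying flat, 60 x 42 x 14 mm, near the fence on the robot's side; origin at the centre of its underside; a bystander to leave alone
- scissors: red-handled scissors lying flat, 162 x 69 x 7 mm, long side along its x axis; origin at the centre of its underside; a bystander to leave alone
- marker_1: blue and white marker pen, 17 x 135 x 16 mm, long side along its y axis; origin at the centre of its underside; a bystander to leave alone
- parcel_beige_3: flat beige parcel, 140 x 82 x 12 mm, long side along its x axis; origin at the centre of its underside; a bystander to leave alone
- tape_roll_1: brown tape roll lying flat, 106 mm across, 48 mm high; origin at the centre of its underside; a bystander to leave alone
- tape_roll_2: black tape roll lying flat, 94 mm across, 48 mm high; origin at the centre of its underside; a bystander to leave alone
- seal_press: blue seal press standing fixed at the back right of the bench, base 186 x 101 mm (long side along its x), its upright ball lever 314 mm high near its front: keep the arm clear of it; origin at the centre of its underside

How it is judged:
On the way, in this order (a step that is already met when the one before it is completed fails the run):
1. the knob is unscrewed until its pin has left the hole (turned more than 0.9 rad) (angle between the x axis of knob_grip and the x axis of parcel_stop, either way round above 0.9 rad), for 0.1 s.
2. the fence stands at the next hole out (35 mm further, within 5 mm) (y of fence_grip in the frame of parcel_stop between 0.15 and 0.16 m), for 0.2 s.
At the end, for the whole second after the job is handed in: the fence stands one hole (35 mm, within 5 mm) further out than at the start, and the knob is screwed down again: its bar within 0.3 rad of square across the sleeve (all of step 2 and angle between the x axis of knob_grip and the x axis of parcel_stop, either way round below 0.3 rad); the robot touches nothing.
It fails at once if one of the bystanders is shifted by more than 30 mm (distance of any of stapler, padlock, scissors, marker_1, parcel_beige_3, tape_roll_1, tape_roll_2 from where it was at the start of the episode above 0.03 m).
It also fails if it takes over 72 s, if anything falls off the work surface, if the arm or the gripper's body presses on something with over 40 N, if the wrist force passes 120 N, or if a joint passes its speed limit or range.

## Robot

A 6-joint arm with a two-finger parallel gripper is mounted at the origin on a cart in front of the work surface, level with it; the furniture and walls round the work are solid. World frame = base frame: x ahead of the robot, y to its left, z up, the work surface at z = 0. Lengths are in m, angles in rad, forces in N, time in s.
With the tool pointing down it reaches from about 0.35 to 0.85 m from the base axis. Payload 8.1 kg.
Tool frame: the origin (TCP) lies on the centre line of the jaws, within the pads' length; the fingertips stand robot.finger_overhang ahead of it and the grasp point (between the pads) lies 5 mm behind it (robot.finger_overhang is the distance from the TCP to the fingertips, in m); z points along the fingers, y is the direction in which the jaws open and shut (so a half turn about z gives the same grasp; the last joint's range is limited). The gripper opens to 93 mm and grips with 3 to 60 N. Pads are 15 mm wide; open, the fingers measure 128 mm over their backs; the gripper's body (75 mm by 188 mm) begins 65 mm behind the grasp point.
Start: joints at [-1.199, 0.13, 1.488, -0, 1.523, -0.085], TCP at [0.265, -0.538, 0.233] pointing down, gripper open.
Joint ranges: [-2.96, 2.96], [-0.89, 2.26], [0.02, 2.5], [-1.34, 4.48], [0, 2.73], [-2.66, 2.66]. Speed limits (rad/s): [2.39, 2.39, 2.79, 3.14, 3.14, 3.14].

## Interface

Orientations are given as a rotation vector (axis times angle).
In Python, from plant import robot gives the robot as it stands. The module is installed in compiled form; this text tells all that it offers.
- The arm moves only by the tool carry_out, never from a script. Its argument "commands" is a list that holds one entry, the list of rows, each a list of 4 numbers: the shift along the tool's x, y, z in cm, then the turn about the tool's z in degrees. In form: [[[tx, ty, tz, roll], ...]]. A call has 1 to 20 rows; each row shifts and turns the commanded pose from where the row before left it, along the tool's axes as they then stand; what a row does not reach is not made up. A row lasts 1/12 s, in which the tool goes at most 41.7 mm and 7.16 degrees, less where a joint would pass 70% of its speed; a pose out of reach is approached as far as the arm can. A call is refused whole if a number of a shift passes 4.17 or a number of a turn 7.16, either way. A call with a gripper value outside its range is refused whole. "claw" is the finger opening in cm, from 0 to 9.3, set as the call begins (left out, the last holds). The fingers move at their own pace and stop on an object; "grip_force" is the grip in N (left out, the last holds). Time passes only in rows, so rows that do not move let the fingers close. It gives the time, the measured TCP pose, the force and the opening at its end, in the units of the state.
- robot.read_state(): the state, without advancing time (a new reading comes with each control period).
- robot.read_camera(name): name is "scene" or "side" or "wrist"; returns the picture (400x640x3 uint8, red, green, blue); there is no depth.
- robot.camera_params(name): a dict with "mtx" (3x3 intrinsics, pixels), "R" (3x3) and "t" (3): a world point X has camera coordinates R X + t. Camera axes: x right, y down, z forward; pixel columns grow to the right and rows downward; lengths in m; the calibration is good to about 2 mm. A picture is of the moment at which its call begins: read the wrist's pose just before it. camera_params takes no time and is no camera call; for the wrist camera it gives the pose at the moment of the call.
- robot.close_job(): hands the job in, once; it reports no verdict.
The state is a dict: "t": time; "q": joint angles; "dq": joint speeds; "joint_torque": joint torques, N m; "tool_pos": TCP position; "orientation": TCP orientation; "force": force on the tool from outside, world axes, zero at the start; "wrist_torque": the same for the moment, N m; "opening": finger opening in m.
Only numpy, scipy, OpenCV 4.12 (cv2) and the standard library are available. Lean on these libraries where they do the work, as an engineer would, in place of code of your own. Each camera call takes 0.05 s, during which the arm holds its last target.

## Working session

There is one attempt and no reset: what is moved stays moved. The work goes in short steps, Python scripts to look and compute and a tool call to move; the robot and the scene stay as the last step left them, time stands still between calls to the robot, and variables do not carry over. Pictures are saved under pics/ and viewed, and the job is handed in when it is done.

Besides the shell and the picture viewer there is one more tool, called after "Call:" in YAML: its name, and indented under it one key for each argument. carry_out: Moves the arm, as the interface text tells. Its arguments: {"type":"object","properties":{"commands":{"type":"array","items":{"type":"array","items":{"type":"array","items":{"type":"number"}}}},"claw":{"type":"number"},"grip_force":{"type":"number"}},"required":["commands"]}

```bash
mkdir -p pics
python3 - <<'E'
from plant import robot
import cv2,json
s=robot.read_state(); print({k:(v if not hasattr(v,'round') else v) for k,v in s.items()}, robot.finger_overhang)
for n in ("scene","side","wrist"):
    p=robot.camera_params(n); im=robot.read_camera(n)
    cv2.imwrite(f"pics/{n}0.png",im[:,:,::-1]); print(n,p)
E
```

```text
{'t': 0.0, 'q': array([-1.19941232e+00,  1.31121275e-01,  1.48926836e+00,  1.51926164e-05,
        1.52298966e+00, -8.54062585e-02]), 'dq': array([ 7.73866301e-05, -8.68929361e-04,  3.48866054e-04, -1.64622269e-04,
       -1.06247402e-03,  3.24343083e-04]), 'joint_torque': array([ 2.32472106e-03, -5.59826875e+01, -4.91764104e+01,  7.71327596e-02,
        3.53299279e-02, -1.77747643e-04]), 'tool_pos': array([ 0.26446891, -0.53797345,  0.23161724]), 'orientation': array([-3.05828433e+00, -7.10900502e-01,  3.76120437e-04]), 'force': array([ 0.29069384,  0.24573522, -0.01332433]), 'wrist_torque': array([-0.01296029,  0.02891339,  0.00779908]), 'opening': 0.09312144108165132} 0.014
scene {'mtx': array([[493.17803645,   0.        , 317.14687207],
       [  0.        , 493.17803645, 186.61432736],
       [  0.        ,   0.        ,   1.        ]]), 'R': array([[-0.85663646, -0.51565314,  0.01660779],
       [-0.39992232,  0.64335168, -0.65280989],
       [ 0.32593882, -0.56586258, -0.7573397 ]]), 't': array([0.52197943, 0.27587132, 1.65189503])}
side {'mtx': array([[372.03920405,   0.        , 326.49820272],
       [  0.        , 372.03920405, 197.33930664],
       [  0.        ,   0.        ,   1.        ]]), 'R': array([[-0.93879917, -0.34422032, -0.01298054],
       [-0.22524259,  0.64194712, -0.7329186 ],
       [ 0.2606183 , -0.6851396 , -0.68019249]]), 't': array([0.54177747, 0.16876266, 0.98324954])}
wrist {'mtx': array([[358.13751766,   0.        , 320.76896409],
       [  0.        , 358.13751766, 198.34723193],
       [  0.        ,   0.        ,   1.        ]]), 'R': array([[ 0.44009303, -0.89795018, -0.00189472],
       [-0.85936476, -0.42179202,  0.28910845],
       [-0.26040416, -0.12560636, -0.95729448]]), 't': array([-0.59944934, -0.03284168,  0.39063971])}
```

View pics/scene0.png

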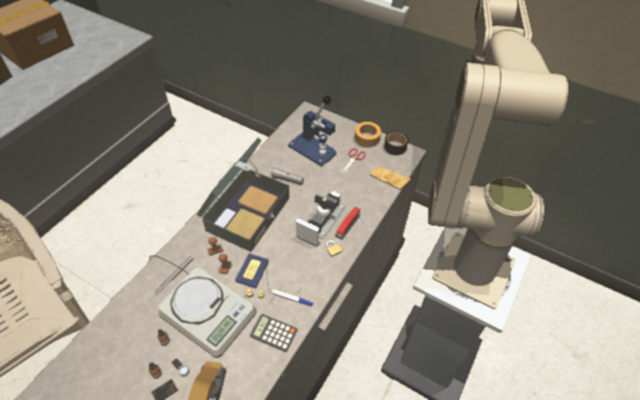

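View pics/side0.png

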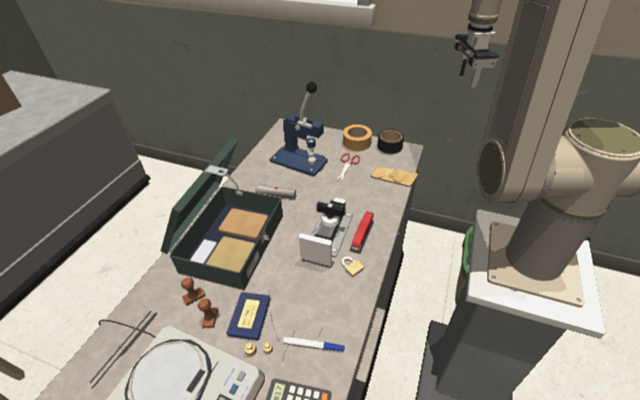

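View pics/wrist0.png

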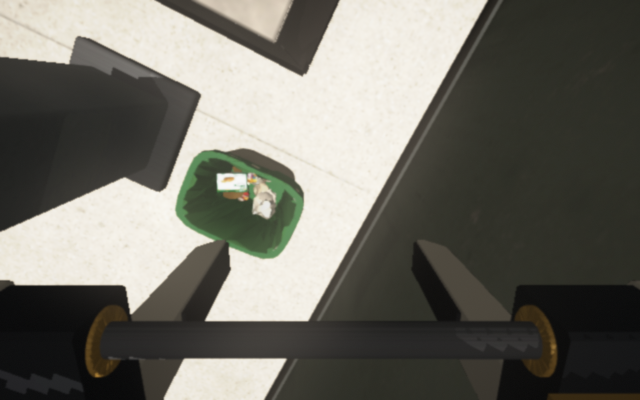

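The stop shows at about (320,217) in scene and (330,230) in side. The stapler is on its right, the padlock by the fence. I'll enlarge both.

Run:
```python
import cv2
a=cv2.imread('pics/side0.png')[185:285,285:385]; cv2.imwrite('pics/side0c.png',cv2.resize(a,None,fx=6,fy=6,interpolation=cv2.INTER_CUBIC))
a=cv2.imread('pics/scene0.png')[180:265,280:380]; cv2.imwrite('pics/scene0c.png',cv2.resize(a,None,fx=6,fy=6,interpolation=cv2.INTER_CUBIC))
```

```text
(no output)
```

View pics/side0c.png

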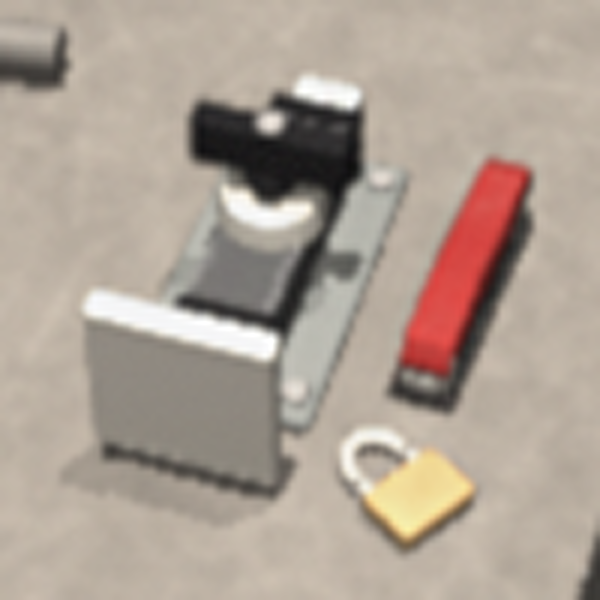

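View pics/scene0c.png

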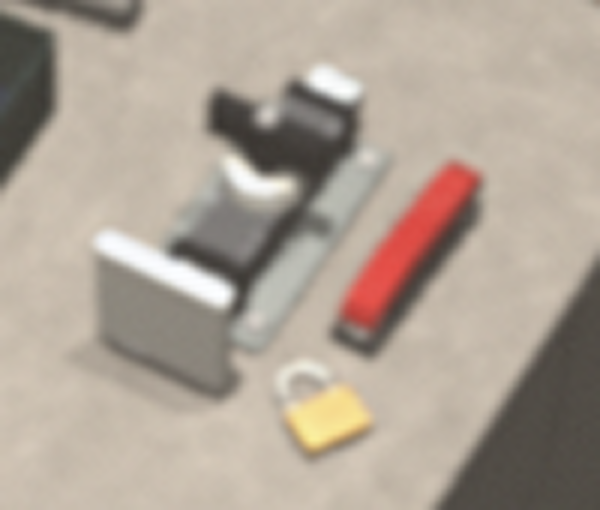

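```bash
cat > h.py <<'E'
import numpy as np
from plant import robot
def ray(cam,u,v,z,p=None):
    p=p or robot.camera_params(cam)
    d=p["R"].T@np.linalg.solve(p["mtx"],[u,v,1.]); c=-p["R"].T@p["t"]
    return c+d*(z-c[2])/d[2]
def proj(p,X):
    x=p["mtx"]@(p["R"]@np.asarray(X,float)+p["t"]); return x[:2]/x[2]
E
python3 - <<'E'
from h import *
f=lambda x,o:(x+.5)/6-.5+o
for n,ox,oy,pts in (("side",285,185,dict(knob=(270,123,.104),fl=(92,303,.1),fr=(277,343,.1),pr=(405,172,.008),pf=(300,432,.008),lockc=(418,492,.014),st1=(430,360,.043),st2=(512,170,.043))),
   ("scene",280,180,dict(knob=(267,117,.104),fl=(103,240,.1),fr=(228,300,.1),pr=(390,155,.008),pf=(250,350,.008),lock=(325,415,.014),st1=(362,310,.043),st2=(462,172,.043)))):
    for k,(u,v,z) in pts.items(): print(n,k,ray(n,f(u,ox),f(v,oy),z).round(4))
E
```

```text
side knob [0.5385 0.0772 0.104 ]
side fl [0.5733 0.1991 0.1   ]
side fr [0.4935 0.1939 0.1   ]
side pr [ 0.4975 -0.0052  0.008 ]
side pf [0.4933 0.1656 0.008 ]
side lockc [0.4332 0.1837 0.014 ]
side st1 [0.4437 0.1352 0.043 ]
side st2 [0.4408 0.0101 0.043 ]
scene knob [0.5368 0.0774 0.104 ]
scene fl [0.5711 0.1991 0.1   ]
scene fr [0.4906 0.1976 0.1   ]
scene pr [ 0.4953 -0.0055  0.008 ]
scene pf [0.4943 0.1637 0.008 ]
scene lock [0.4332 0.1834 0.014 ]
scene st1 [0.4422 0.1276 0.043 ]
scene st2 [0.4408 0.0087 0.043 ]
```

Run:
```python
from h import *
from scipy.spatial.transform import Rotation as R
s=robot.read_state(); M=R.from_rotvec(s['orientation']).as_matrix(); print(M.round(3))
p=robot.camera_params('wrist'); print('cam',(-p['R'].T@p['t']).round(3))
print('camtool', (M.T@(-p['R'].T@p['t']-s['tool_pos'])).round(4), (p['R']@M).round(3))
print('ball',ray('side',311,88,.3),ray('scene',327,100,.3)); print('base',ray('side',300,160,.02))
print('rolls',ray('side',357,133,.048),ray('side',391,138,.048))
t=np.array([.538,.077,.24]); print('delta tool cm',(M.T@(t-s['tool_pos'])*100).round(2))
```

```text
[[ 0.897  0.441 -0.001]
 [ 0.441 -0.897  0.001]
 [ 0.    -0.001 -1.   ]]
cam [ 0.337 -0.503  0.382]
camtool [ 0.0808  0.0005 -0.1506] [[-0.001  1.     0.   ]
 [-0.957 -0.001 -0.289]
 [-0.289 -0.001  0.957]]
ball [ 0.68410129 -0.17293685  0.3       ] [ 0.68143412 -0.17781514  0.3       ]
base [ 0.74092978 -0.18129093  0.02      ]
rolls [ 0.59207249 -0.365455    0.048     ] [ 0.46815402 -0.37398994  0.048     ]
delta tool cm [ 51.68 -43.14  -0.75]
```

Call:
carry_out:
  commands:
    - [[2.58, -2.16, 0, 0], [2.58, -2.16, 0, 0], [2.58, -2.16, 0, 0], [2.58, -2.16, 0, 0], [2.58, -2.16, 0, 0], [2.58, -2.16, 0, 0], [2.58, -2.16, 0, 0], [2.58, -2.16, 0, 0], [2.58, -2.16, 0, 0], [2.58, -2.16, 0, 0], [2.58, -2.16, 0, 0], [2.58, -2.16, 0, 0], [2.58, -2.16, 0, 0], [2.58, -2.16, 0, 0], [2.58, -2.16, 0, 0], [2.58, -2.16, 0, 0], [2.58, -2.16, 0, 0], [2.58, -2.16, 0, 0], [2.58, -2.16, 0, 0], [2.58, -2.16, 0, 0]]
  claw: 6

```text
t: 1.82
tool_pos: [0.5374, 0.0786, 0.2324]
orientation: [-3.06, -0.712, 0.0]
force: [0.1, -0.5, -0.4]
opening: 0.0602
```

Call:
carry_out:
  commands:
    - [[0, 0, 0, 6], [0, 0, 0, 6], [0, 0, 0, 6], [0, 0, 0, 6], [0, 0, 0, 0], [0, 0, 0, 0]]

```text
t: 2.32
tool_pos: [0.537, 0.0769, 0.2324]
orientation: [-3.141, -0.065, 0.001]
force: [-0.2, -0.2, -0.6]
opening: 0.0603
```

```bash
cat > w.py <<'E'
from h import *
import cv2,sys
from scipy.spatial.transform import Rotation as R
s=robot.read_state(); M=R.from_rotvec(s['orientation']).as_matrix()
print('t',s['t'],s['tool_pos'].round(4),'yaw',np.degrees(np.arctan2(M[1,0],M[0,0])).round(2),'q',s['q'].round(3),'F',s['force'].round(1),'T',s['wrist_torque'].round(2),'op',s['opening'])
for a in sys.argv[2:]:
    p=robot.camera_params(a); im=robot.read_camera(a); np.savez(f'pics/{a}{sys.argv[1]}.npz',**p)
    cv2.imwrite(f'pics/{a}{sys.argv[1]}.png',im[:,:,::-1])
E
python3 w.py 1 wrist
```

```text
t 2.3167 [0.537  0.0769 0.2324] yaw 2.36 q [ 0.048 -0.024  1.649  0.     1.518  1.577] F [-0.2 -0.2 -0.6] T [ 0.03 -0.03  0.02] op 0.06025595653520748
```

View pics/wrist1.png

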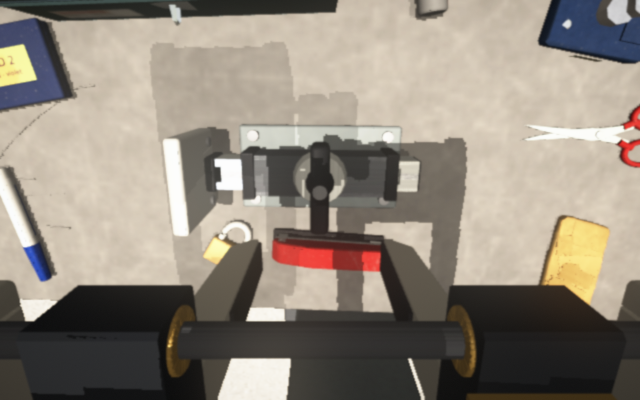

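The wrist view shows the knob bar at (319,187), the fence on the left with its top edge from (165,140) to (180,235), and the stapler below. I'll enlarge it to measure the yaw.

Run:
```python
import cv2
a=cv2.imread('pics/wrist1.png')[110:250,150:430]; cv2.imwrite('pics/wrist1c.png',cv2.resize(a,(784,392),interpolation=cv2.INTER_CUBIC))
```

```text
(no output)
```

View pics/wrist1c.png

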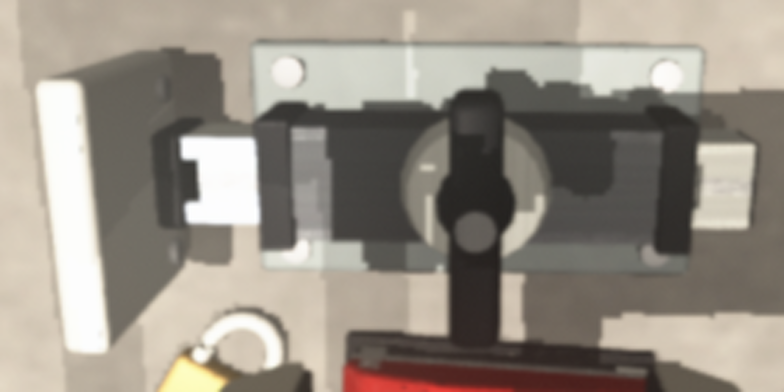

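Run:
```python
from h import *
p=dict(np.load('pics/wrist1.npz'))
for k,(u,v,z) in dict(TL=(252,42,.008),TR=(705,45,.008),BL=(265,268,.008),BR=(690,270,.008),dot=(475,232,.104),bt=(475,92,.104),bb=(475,345,.104),ft=(59,82,.1),fb=(88,350,.1),bossL=(402,185,.062),bossR=(550,185,.062)).items():
    print(k,ray('',(u+.5)/2.8-.5+150,(v+.5)/2.8-.5+110,z,p).round(4))
```

```text
TL [0.5805 0.1619 0.008 ]
TR [ 0.5861 -0.0047  0.008 ]
BL [0.4931 0.159  0.008 ]
BR [ 0.499 -0.008  0.008]
dot [0.5385 0.0778 0.104 ]
bt [0.5789 0.0794 0.104 ]
bb [0.5034 0.0764 0.104 ]
ft [0.5765 0.1961 0.1   ]
fb [0.4954 0.1939 0.1   ]
bossL [0.5416 0.102  0.062 ]
bossR [0.5436 0.0535 0.062 ]
```

Call:
carry_out:
  commands:
    - [[0.25, -0.05, 1.8, 0], [0, 0, 2.2, 0], [0, 0, 2.2, 0], [0, 0, 2.2, 0], [0, 0, 2.0, 0], [0, 0, 1.6, 0], [0, 0, 1.4, 0], [0, 0, 1.0, 0], [0, 0, 0, 0]]

```text
t: 3.12
tool_pos: [0.5379, 0.0772, 0.0861]
orientation: [3.141, 0.062, -0.006]
force: [-0.8, 0.2, -0.3]
opening: 0.0604
```

Call:
carry_out:
  commands:
    - [[0, 0, 0, 0], [0, 0, 0, 0], [0, 0, 0, 0], [0, 0, 0, 0], [0, 0, 0, 0], [0, 0, 0, 0]]
  claw: 0
  grip_force: 30

```text
t: 3.62
tool_pos: [0.5401, 0.0778, 0.0892]
orientation: [-3.14, -0.06, -0.002]
force: [1.7, 8.8, 1.5]
opening: 0.0246
```

```bash
python3 w.py 2 wrist side
```

```text
t 3.6167 [0.5401 0.0778 0.0892] yaw 2.18 q [4.900e-02 1.000e-01 1.791e+00 1.000e-03 1.250e+00 1.581e+00] F [1.7 8.8 1.5] T [ 1.62 -0.07 -0.  ] op 0.024636153261938243
```

View pics/wrist2.png

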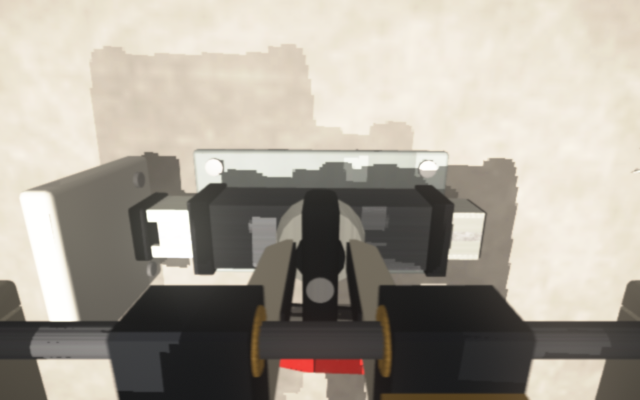

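The fingers straddle the bar at (320,250) but are still closing.

Call:
carry_out:
  commands:
    - [[0, 0, 0, 0], [0, 0, 0, 0], [0, 0, 0, 0], [0, 0, 0, 0], [0, 0, 0, 0], [0, 0, 0, 0]]

```text
t: 4.22
tool_pos: [0.5408, 0.078, 0.0902]
orientation: [-3.14, -0.06, -0.004]
force: [-1.0, 2.4, 6.7]
opening: 0.0158
```

```bash
python3 w.py 3
```

```text
t 4.2167 [0.5408 0.078  0.0902] yaw 2.18 q [4.900e-02 1.000e-01 1.789e+00 1.000e-03 1.250e+00 1.581e+00] F [-1.   2.4  6.7] T [ 0.39  0.2  -0.18] op 0.015767068077520482
```

Gripped at 15.8 mm. Now I'll feel in the negative direction, which has the most wrist range.

Call:
carry_out:
  commands:
    - [[0, 0, 0, -4], [0, 0, 0, -4], [0, 0, 0, -4], [0, 0, 0, 0], [0, 0, 0, 0]]

```text
t: 4.63
tool_pos: [0.5407, 0.0786, 0.0902]
orientation: [-3.116, -0.389, -0.004]
force: [-0.9, 6.1, 5.9]
opening: 0.0154
```

```bash
python3 w.py 4
```

```text
t 4.6333 [0.5407 0.0786 0.0902] yaw 14.24 q [0.049 0.1   1.79  0.002 1.25  1.371] F [-0.9  6.1  5.9] T [0.75 0.16 0.14] op 0.015431377103581731
```

Call:
carry_out:
  commands:
    - [[0, 0, 0, -5], [0, 0, 0, -5], [0, 0, 0, -5], [0, 0, 0, 0], [0, 0, 0, 0]]

```text
t: 5.05
tool_pos: [0.5405, 0.0792, 0.0902]
orientation: [-3.038, -0.793, -0.004]
force: [-2.6, 7.6, 8.3]
opening: 0.0155
```

```bash
python3 w.py 5 wrist
```

```text
t 5.05 [0.5405 0.0792 0.0902] yaw 29.26 q [0.05  0.1   1.79  0.003 1.25  1.109] F [-2.6  7.6  8.3] T [1.2  0.32 0.13] op 0.015521656173139817
```

View pics/wrist5.png

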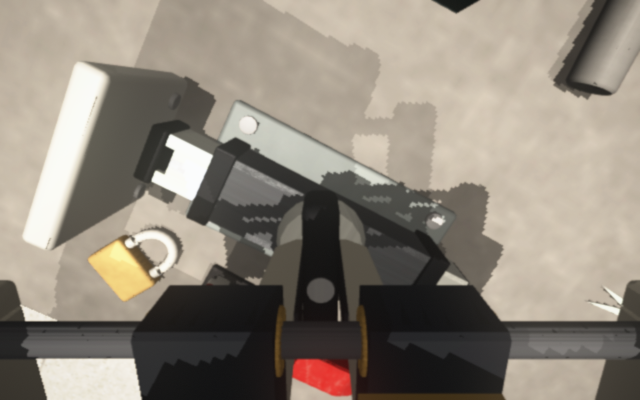

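The bar stays between the pads while the base turns in view, and the torque is only about 0.13 N m. So this is the right way, and I'll continue.

Call:
carry_out:
  commands:
    - [[0, 0, 0, -5], [0, 0, 0, -5], [0, 0, 0, -5], [0, 0, 0, -5], [0, 0, 0, -5], [0, 0, 0, -5], [0, 0, 0, -5], [0, 0, 0, -5], [0, 0, 0, -5], [0, 0, 0, -3], [0, 0, 0, 0], [0, 0, 0, 0], [0, 0, 0, 0]]

```text
t: 6.18
tool_pos: [0.5389, 0.0804, 0.0902]
orientation: [-2.451, -1.958, -0.003]
force: [-10.5, 12.9, 15.2]
opening: 0.0158
```

```bash
python3 w.py 6 wrist
```

```text
t 6.1833 [0.5389 0.0804 0.0902] yaw 77.25 q [0.051 0.099 1.79  0.005 1.253 0.272] F [-10.5  12.9  15.2] T [2.16 1.69 0.09] op 0.015844817755753533
```

View pics/wrist6.png

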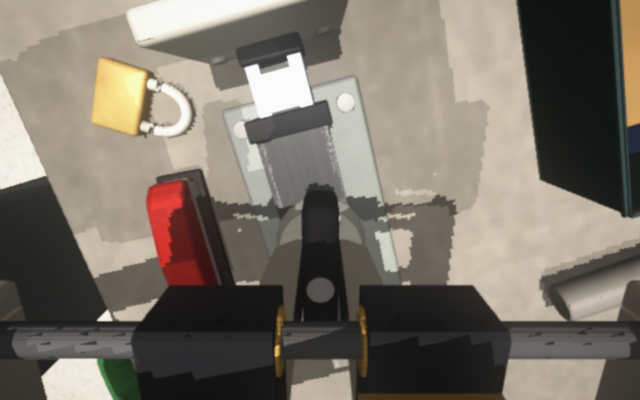

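Call:
carry_out:
  commands:
    - [[0, 0, 0, 0], [0, 0, 0, 0], [0, 0, 0, 0], [0, 0, 0, 0], [0, 0, -1, 0], [0, 0, -2, 0], [0, 0, -3, 0], [0, 0, -3, 0], [0, 0, -2, 0], [0, 0, 0, 0]]
  claw: 5

```text
t: 7.07
tool_pos: [0.5421, 0.0773, 0.2047]
orientation: [2.452, 1.956, 0.009]
force: [0.9, 0.3, 0.9]
opening: 0.0503
```

Call:
carry_out:
  commands:
    - [[0, 0, 0, 6.8], [0, 0, 0, 6.8], [0, 0, 0, 6.8], [0, 0, 0, 6.8], [0, 0, 0, 6.8], [0, 0, 0, 6.8], [0, 0, 0, 6.8], [0, 0, 0, 6.8], [0, 0, 0, 6.8], [0, 0, 0, 6.8], [0, 0, 0, 6.8], [0, -3, 0, 0], [0, -3, 0, 0], [0, -3, 0, 0], [0, -2.8, 0, 0], [0, 0, 0, 0], [0, 0, 0, 0]]

```text
t: 8.48
tool_pos: [0.5338, 0.1962, 0.1977]
orientation: [3.14, 0.069, -0.003]
force: [-0.8, -0.4, -0.5]
opening: 0.0501
```

```bash
python3 w.py 7 wrist scene
```

```text
t 8.4833 [0.5338 0.1962 0.1977] yaw 2.51 q [ 0.262  0.067  1.62  -0.     1.457  1.789] F [-0.8 -0.4 -0.5] T [0.01 0.05 0.04] op 0.05011974224319814
```

View pics/wrist7.png

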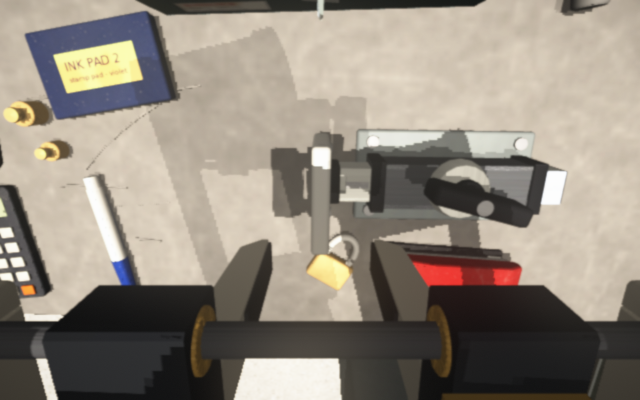

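Run:
```python
from h import *
import cv2
p=dict(np.load('pics/wrist7.npz'))
for u,v in ((321,146),(321,252),(313,200),(330,200)): print(ray('',u,v,.1,p).round(4))
a=cv2.imread('pics/wrist7.png')[110:270,260:420]; cv2.imwrite('pics/wrist7c.png',cv2.resize(a,(600,600),interpolation=cv2.INTER_CUBIC))
```

```text
[0.5775 0.1976 0.1   ]
[0.4971 0.1941 0.1   ]
[0.5381 0.2017 0.1   ]
[0.5386 0.1894 0.1   ]
```

View pics/wrist7c.png

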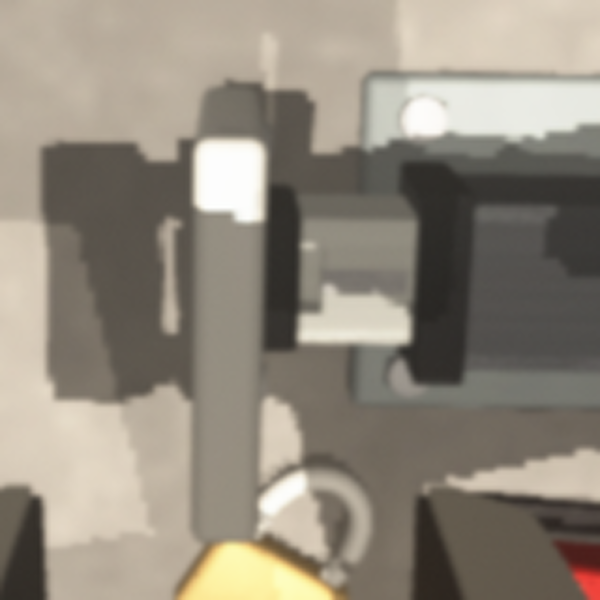

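The fence top is centred near (0.537, 0.196) and the tool is right above it. I'll descend and grip.

Call:
carry_out:
  commands:
    - [[0.2, 0, 1.5, 0], [0, 0, 2, 0], [0, 0, 2, 0], [0, 0, 2, 0], [0, 0, 2, 0], [0, 0, 1.5, 0], [0, 0, 0.7, 0], [0, 0, 0, 0]]

```text
t: 9.25
tool_pos: [0.5354, 0.1938, 0.0794]
orientation: [3.14, 0.063, -0.006]
force: [-0.4, -0.1, -0.5]
opening: 0.0499
```

Call:
carry_out:
  commands:
    - [[0, 0, 0, 0], [0, 0, 0, 0], [0, 0, 0, 0], [0, 0, 0, 0], [0, 0, 0, 0], [0, 0, 0, 0], [0, 0, 0, 0], [0, 0, 0, 0], [0, 0, 0, 0], [0, 0, 0, 0]]
  claw: 0
  grip_force: 25

```text
t: 10.08
tool_pos: [0.5372, 0.1957, 0.0822]
orientation: [-3.14, -0.065, -0.001]
force: [0.4, 0.6, 5.0]
opening: 0.0138
```

```bash
python3 w.py 8 wrist
```

```text
t 10.0833 [0.5372 0.1957 0.0822] yaw 2.37 q [0.26  0.176 1.721 0.    1.243 1.789] F [0.4 0.6 5. ] T [ 0.26  0.19 -0.24] op 0.013791422602934122
```

View pics/wrist8.png

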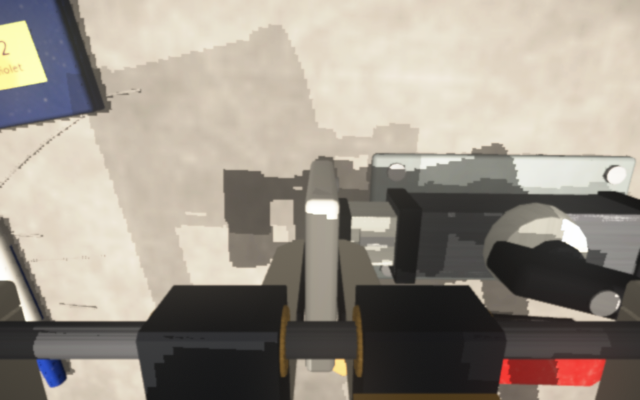

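Call:
carry_out:
  commands:
    - [[0, -0.3, 0, 0], [0, -0.5, 0, 0], [0, -0.5, 0, 0], [0, -0.5, 0, 0], [0, -0.5, 0, 0], [0, -0.5, 0, 0], [0, -0.4, 0, 0], [0, -0.3, 0, 0], [0, 0, 0, 0], [0, 0, 0, 0], [0, 0, 0, 0], [0, 0, 0, 0]]

```text
t: 11.13
tool_pos: [0.5361, 0.2307, 0.0823]
orientation: [-3.14, -0.065, -0.003]
force: [2.9, 1.6, 4.7]
opening: 0.0136
```

```bash
python3 w.py 9 wrist scene side
```

```text
t 11.1333 [0.5361 0.2307 0.0823] yaw 2.37 q [0.318 0.205 1.688 0.    1.247 1.848] F [2.9 1.6 4.7] T [ 0.3  -0.45 -0.22] op 0.013625688449261547
```

View pics/wrist9.png

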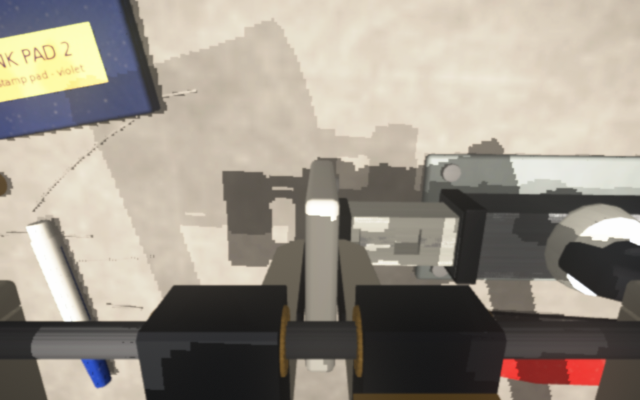

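It moved 35.0 mm with the fence still between the pads. Next I release, lift, and go back over the knob.

Call:
carry_out:
  commands:
    - [[0, 0, 0, 0], [0, 0, 0, 0], [0, 0, 0, 0], [0, 0, 0, 0], [0, 0, -1, 0], [0, 0, -2, 0], [0, 0, -3, 0], [0, 0, -3, 0], [0, 0, -2.5, 0], [0, 0, 0, 0], [0, 0, 0, 0]]
  claw: 5

```text
t: 12.2
tool_pos: [0.5367, 0.2308, 0.1997]
orientation: [-3.14, -0.065, -0.007]
force: [-0.6, 0.1, -0.6]
opening: 0.0499
```

```bash
python3 w.py 10 wrist
```

```text
t 12.2 [0.5367 0.2308 0.1997] yaw 2.37 q [0.318 0.1   1.581 0.    1.456 1.848] F [-0.6  0.1 -0.6] T [ 0.03  0.   -0.01] op 0.04994505829877787
```

View pics/wrist10.png

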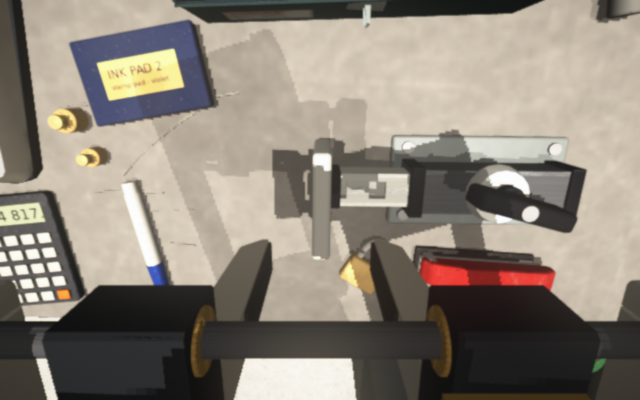

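The fence is still at (321,195) in the wrist view, so it stands at y≈0.231. The bar is still undone.

Call:
carry_out:
  commands:
    - [[-0.1, 3.05, 0, 0], [-0.1, 3.05, 0, 0], [-0.1, 3.05, 0, 0], [-0.1, 3.05, 0, 0], [-0.05, 3.05, 0, 0], [0, 0, 0, -6.8], [0, 0, 0, -6.8], [0, 0, 0, -6.8], [0, 0, 0, -6.8], [0, 0, 0, -6.8], [0, 0, 0, -6.8], [0, 0, 0, -6.8], [0, 0, 0, -6.8], [0, 0, 0, -6.8], [0, 0, 0, -6.8], [0, 0, 0, -6.8], [0, 0, 0, 0], [0, 0, 0, 0]]

```text
t: 13.75
tool_pos: [0.5363, 0.0778, 0.1952]
orientation: [-2.458, -1.954, 0.003]
force: [-0.9, 0.1, 0.3]
opening: 0.05
```

```bash
python3 w.py 11 wrist
```

```text
t 13.75 [0.5363 0.0778 0.1952] yaw 76.96 q [ 0.049 -0.004  1.697  0.     1.451  0.277] F [-0.9  0.1  0.3] T [ 0.01 -0.12  0.05] op 0.04995120294548128
```

View pics/wrist11.png

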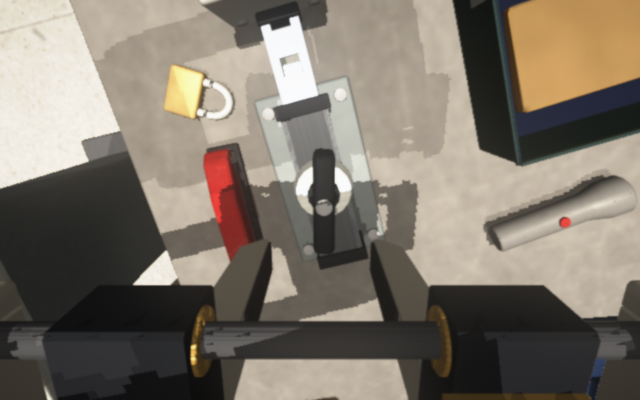

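Bar aligned with the jaws, dot at (323,207), about 2 mm off centre. I'll shift, descend and grip.

Call:
carry_out:
  commands:
    - [[0, 0.2, 1.4, 0], [0, 0, 2, 0], [0, 0, 2, 0], [0, 0, 2, 0], [0, 0, 1.5, 0], [0, 0, 1, 0], [0, 0, 0.6, 0], [0, 0, 0, 0], [0, 0, 0, 0]]

```text
t: 14.55
tool_pos: [0.5393, 0.0774, 0.092]
orientation: [2.456, 1.958, 0.0]
force: [-0.1, 0.3, 0.1]
opening: 0.05
```

Call:
carry_out:
  commands:
    - [[0, 0, 0, 0], [0, 0, 0, 0], [0, 0, 0, 0], [0, 0, 0, 0], [0, 0, 0, 0], [0, 0, 0, 0], [0, 0, 0, 0], [0, 0, 0, 0], [0, 0, 0, 0], [0, 0, 0, 0]]
  claw: 0
  grip_force: 30

```text
t: 15.38
tool_pos: [0.5382, 0.0777, 0.0919]
orientation: [-2.454, -1.959, 0.002]
force: [-6.9, 0.9, 6.6]
opening: 0.0156
```

```bash
python3 w.py 12
```

```text
t 15.3833 [0.5382 0.0777 0.0919] yaw 77.18 q [0.049 0.095 1.791 0.    1.257 0.272] F [-6.9  0.9  6.6] T [ 0.08  1.05 -0.01] op 0.01564940868357986
```

Call:
carry_out:
  commands:
    - [[0, 0, 0, 5], [0, 0, 0, 5], [0, 0, 0, 5], [0, 0, 0, 5], [0, 0, 0, 5], [0, 0, 0, 5], [0, 0, 0, 5], [0, 0, 0, 0], [0, 0, 0, 0]]

```text
t: 16.13
tool_pos: [0.538, 0.0778, 0.0918]
orientation: [-2.93, -1.129, 0.003]
force: [-8.3, 1.6, 6.8]
opening: 0.016
```

```bash
python3 w.py 13 wrist
```

```text
t 16.1333 [0.538  0.0778 0.0918] yaw 42.14 q [4.900e-02 9.500e-02 1.791e+00 1.000e-03 1.258e+00 8.840e-01] F [-8.3  1.6  6.8] T [ 0.21  1.21 -0.13] op 0.015953191272051297
```

View pics/wrist13.png

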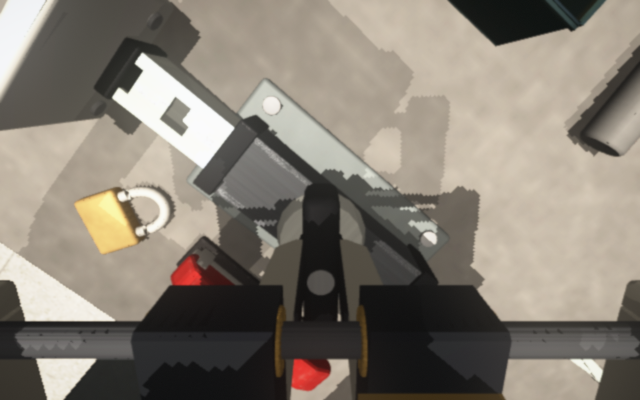

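The knob follows freely past the pin-entry angle, with drag torque only. I'll continue to square.

Call:
carry_out:
  commands:
    - [[0, 0, 0, 5], [0, 0, 0, 5], [0, 0, 0, 5], [0, 0, 0, 5], [0, 0, 0, 5], [0, 0, 0, 5], [0, 0, 0, 5], [0, 0, 0, 4], [0, 0, 0, 2], [0, 0, 0, 0], [0, 0, 0, 0], [0, 0, 0, 0]]

```text
t: 17.18
tool_pos: [0.5379, 0.078, 0.0919]
orientation: [-3.141, -0.032, 0.004]
force: [-8.1, 2.5, 8.1]
opening: 0.0162
```

```bash
python3 w.py 14 wrist
```

```text
t 17.1833 [0.5379 0.078  0.0919] yaw 1.18 q [4.900e-02 9.500e-02 1.791e+00 1.000e-03 1.258e+00 1.599e+00] F [-8.1  2.5  8.1] T [ 0.46  1.31 -0.07] op 0.016199325336739248
```

View pics/wrist14.png

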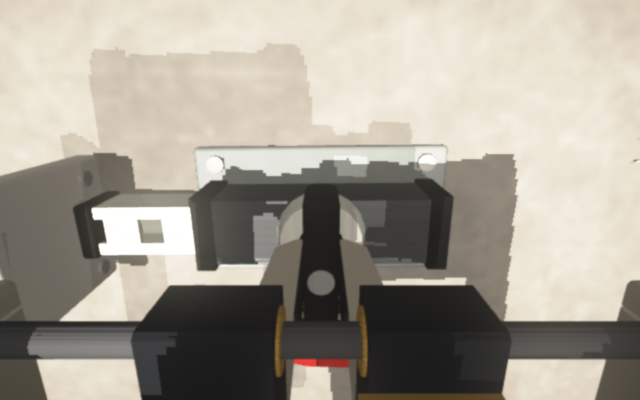

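The bar is square and turned all the way without blocking. Release, lift and check.

Call:
carry_out:
  commands:
    - [[0, 0, 0, 0], [0, 0, 0, 0], [0, 0, 0, 0], [0, 0, 0, 0], [0, 0, -1, 0], [0, 0, -2, 0], [0, 0, -3, 0], [0, 0, -3, 0], [0, 0, -3, 0], [0, 0, -2, 0], [0, 0, 0, 0], [0, 0, 0, 0]]
  claw: 5

```text
t: 18.23
tool_pos: [0.5403, 0.0774, 0.2341]
orientation: [-3.141, -0.032, -0.006]
force: [-0.0, 0.5, 0.9]
opening: 0.0498
```

```bash
python3 w.py 15 wrist side scene
python3 - <<'E'
import cv2
a=cv2.imread('pics/wrist15.png')[110:250,90:430]; cv2.imwrite('pics/wrist15c.png',cv2.resize(a,None,fx=2.3,fy=2.3,interpolation=cv2.INTER_CUBIC))
E
```

```text
t 18.2333 [0.5403 0.0774 0.2341] yaw 1.17 q [ 0.048 -0.021  1.642 -0.     1.516  1.599] F [-0.   0.5  0.9] T [0.03 0.02 0.06] op 0.049843375142825386
```

View pics/wrist15c.png

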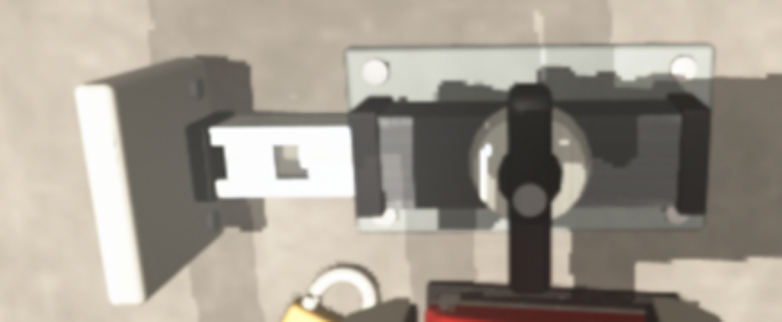

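View pics/side15.png

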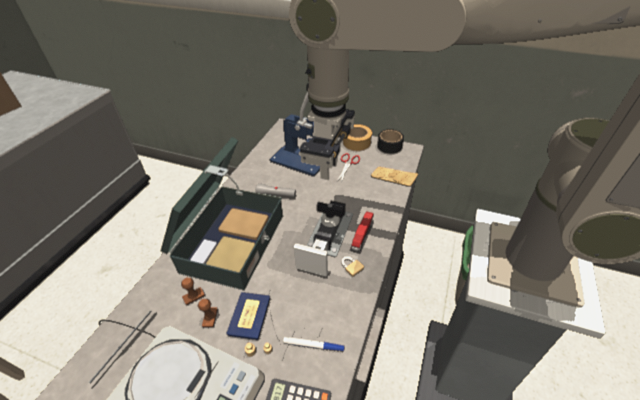

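Run:
```python
from h import *
p=dict(np.load('pics/wrist15.npz'))
P={k:ray('',(u+.5)/2.3-.5+90,(v+.5)/2.3-.5+110,z,p) for k,(u,v,z) in dict(ft=(93,89,.1),fb=(126,299,.1),bt=(530,85,.104),bb=(530,292,.104),TL=(346,48,.008),TR=(715,45,.008)).items()}
for k in P: print(k,P[k].round(4))
m=(P['ft']+P['fb'])/2; print('fence mid',m,'shift vs start y .195 ->',m[1]-.195)
a=lambda v:np.degrees(np.arctan2(v[1],v[0])); print('bar',a(P['bt']-P['bb']),'base y-90',a(P['TL']-P['TR'])-90)
```

```text
ft [0.5744 0.2298 0.1   ]
fb [0.4957 0.2279 0.1   ]
bt [0.5793 0.0783 0.104 ]
bb [0.5032 0.0769 0.104 ]
TL [0.5803 0.1617 0.008 ]
TR [ 0.5848 -0.0049  0.008 ]
fence mid [0.53506748 0.22881085 0.1       ] shift vs start y .195 -> 0.03381085119860611
bar 1.0775514352306335 base y-90 1.5668433920222498
```

```bash
python3 -c "
from plant import robot
print(robot.close_job())"
```

```text
the job is handed in; nothing more can be done
None
```

The white fence now stands one hole further out with the knob screwed down again, and I handed the job in at about 18 s of robot time. No verdict was reported.

- **Thread direction:** I gripped the knob and felt it. It gave at once when turned counter-clockwise seen from above, with about 0.14 N m of drag. I unscrewed it about 75° (1.31 rad).
- **Moving the fence:** I pulled it out by 35.0 mm, as measured at the tool.
- **Locking:** I turned the knob back to square. It met only light torque all the way, so the pin went into the hole. I did not tug the tube to test the lock.

**Last checks, from the wrist camera:**
- The fence moved 33.8 mm by image. That is 1.2 mm less than the tool reading, but inside the 5 mm tolerance.
- The bar is within about 1° of square.
- The gripper was clear, about 14 cm above the knob.
- The other things on the bench look unmoved in the side view; I did not measure them again.

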